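# Sort battery cells by size into their trays

### The arm

A 6-joint arm with a two-finger parallel gripper is mounted at the origin on a cart in front of the work surface, level with it; the furniture and walls round the work are solid. World frame = base frame: x ahead of the robot, y to its left, z up, the work surface at z = 0. Lengths are in m, angles in degrees, forces in N, time in s.
With the tool pointing down it reaches from about 0.3 to 0.75 m from the base axis. Payload 8.5 kg.
Tool frame: the origin (TCP) lies between the finger pads; the fingertips stand env.finger_overhang ahead of it and the grasp point (between the pads) lies 2 mm behind it (env.finger_overhang is the distance from the TCP to the fingertips, in m); z points along the fingers, y is the line along which they close (so a half turn about z gives the same grasp; the last joint's range is limited). The gripper opens to 85 mm and grips with 20 to 120 N. Pads are 22 mm wide; open, the fingers measure 114 mm over their backs; the gripper's body (76 mm by 85 mm) begins 54 mm behind the grasp point. The pads swing forward as they close: fully open they stand 13 mm farther back than shut.
Start: joints at [-85.674, 21.807, 74.336, -0, 83.858, -12.336], TCP at [0.158, -0.527, 0.248] pointing down, gripper open.
Joint ranges: [-178.18, 178.18], [-50.72, 133.34], [12.68, 142.11], [-81.47, 261.47], [9.98, 163.14], [-165.26, 165.26]. Speed limits (degrees/s): [136.94, 136.94, 180, 180, 180, 180].

### API

Orientations are given as a 3x3 rotation matrix whose columns are the frame's x, y, z axes.
In Python, from rig import env gives the robot as it stands. The module is installed in compiled form; this text tells all that it offers.
- The arm moves only by the tool jog_arm, never from a script. Its arguments are lists of equal length, an entry for each row: "hand": the finger opening in m, from 0 to 0.0854; "travel": the shift along the world's x, y, z in m, a list of three; "yaw": the turn about the world's z in rad. A call has exactly 5 rows; each row shifts and turns the commanded pose from where the row before left it; what a row does not reach is not made up. A row lasts 1/8 s, in which the tool goes at most 62.5 mm and 10.7 degrees, less where a joint would pass 70% of its speed; a pose out of reach is approached as far as the arm can. A call is refused whole if a number of a shift passes 0.0625 or a number of a turn 0.188, either way. A call with a gripper value outside its range is refused whole. The fingers move at their own pace and stop on an object; "grip_force" is the grip in N (left out, the last holds). Time passes only in rows, so rows that do not move let the fingers close, or fill a call up. It gives the time, the measured TCP pose, the force, the opening and the grip force at its end, in the units of the state.
- env.observe(): the state, without advancing time (a new reading comes with each control period).
- env.get_image(name): name is "scene" or "top" or "wrist"; returns the picture (420x560x3 uint8, red, green, blue); there is no depth.
- env.calibration(name): a dict with "fx", "fy", "cx", "cy" (pixels), "position" and "rotation" of the camera in the world; the wrist camera has in their place "hand_eye" (4x4, takes a point from camera to tool coordinates, whose origin is the TCP and whose axes are the flange's). Camera axes: x right, y down, z forward; pixel columns grow to the right and rows downward; lengths in m; the calibration is good to about 2 mm. A picture is of the moment at which its call begins: read the wrist's pose just before it. calibration takes no time and is no camera call.
- env.close_job(): hands the job in; it is judged then, once.
The state is a dict: "time_s": time; "q": joint angles; "qvel": joint speeds; "joint_efforts": joint torques, N m; "position": TCP position; "tool_rot": TCP orientation; "ft_force": force on the tool from outside, world axes, zero at the start; "wrist_torque": the same for the moment, N m; "grip_width": finger opening in m; "gripper_force": force on a finger pad.
Only numpy, scipy, OpenCV 4.12 (cv2) and the standard library are available. Lean on these libraries where they do the work, as an engineer would, in place of code of your own. Each camera call takes 0.05 s, during which the arm holds its last target. There are 200 camera calls.

### The job

Sort the four stray battery cells by size: stand each one upright, cap up, in a free well of the tray whose wells are made for its diameter, so that in the end every tray holds only its own size. One thin cell was put by mistake in a wide well of the tray for thick cells and has to move to the tray for thin cells too. Leave the three cells that already stand in the right tray in their wells, and let no cell fall over.

Things in the scene. Friction and masses are not known exactly. Their poses are not given: they have to be found in the camera images.
- small_a_mid (a point): round cell in teal wrap with a steel cap, standing on end, cap up; 18 mm diameter, 64.5 mm tall (plus a 1.5 mm cap; about 55 g; the thin size); loose, on the bare bench left of the trays. The point is on its axis half-way up; z is its axis, up
- small_b_mid (a point): round cell in teal wrap with a steel cap, standing on end, cap up; 18 mm diameter, 64.5 mm tall (plus a 1.5 mm cap; about 55 g; the thin size); loose, put by mistake in the near (x = -38 mm) well of the tray for thick cells. The point is on its axis half-way up; z is its axis, up
- medium_a_mid (a point): round cell in teal wrap with a steel cap, standing on end, cap up; 32 mm diameter, 70 mm tall (110 to 175 g; the middle size); loose, on the bare bench left of the trays. The point is on its axis half-way up; z is its axis, up
- large_a_mid (a point): round cell in teal wrap with a steel cap, standing on end, cap up; 46 mm diameter, 80 mm tall (270 to 410 g; the thick size); loose, on the bare bench left of the trays. The point is on its axis half-way up; z is its axis, up
- kept_small_mid (a point): round cell in teal wrap with a steel cap, standing on end, cap up; 18 mm diameter, 64.5 mm tall (plus a 1.5 mm cap; about 55 g; the thin size); already sorted, in the far (x = +50 mm) well of the tray for thin cells. The point is on its axis half-way up; z is its axis, up
- kept_medium_mid (a point): round cell in teal wrap with a steel cap, standing on end, cap up; 32 mm diameter, 70 mm tall (110 to 175 g; the middle size); already sorted, in the near (x = -38 mm) well of the tray for middle cells. The point is on its axis half-way up; z is its axis, up
- kept_large_mid (a point): round cell in teal wrap with a steel cap, standing on end, cap up; 46 mm diameter, 80 mm tall (270 to 410 g; the thick size); already sorted, in the far (x = +38 mm) well of the tray for thick cells. The point is on its axis half-way up; z is its axis, up
- small_tray: fixed grey tray, 160 mm long (x), 88 mm wide (y), 17 mm high, with three round wells 29 mm wide for 18 mm cells, in a row along x at x = -50, 0 and +50 mm, y = 0; wells 12 mm deep, floors 4 mm above the bench. Blank card on its -x end, nearer the robot. The far well is taken; the near and the middle well are free. Origin: centre of underside, on the bench
- medium_tray: fixed grey tray, 160 mm long (x), 88 mm wide (y), 17 mm high, with two round wells 43 mm wide for 32 mm cells, in a row along x at x = -38 and +38 mm, y = 0; wells 12 mm deep, floors 4 mm above the bench. Blank card on its -x end, nearer the robot. The near well is taken; the far well is free. Origin: centre of underside, on the bench
- large_tray: fixed grey tray, 160 mm long (x), 88 mm wide (y), 17 mm high, with two round wells 57 mm wide for 46 mm cells, in a row along x at x = -38 and +38 mm, y = 0; wells 12 mm deep, floors 4 mm above the bench. Blank card on its -x end, nearer the robot. The far well holds a thick cell; in the near well stands a thin cell that does not belong there. Origin: centre of underside, on the bench
Not all that is in view belongs to the job. Leave any blue or brown look-alike of the part that bears small_b_mid alone.

How it is judged (in metres and radians):
At the end, for the whole second after the job is handed in: Each loose cell stands on the floor of a well, within 4 mm in height and 8 mm of the well's centre along the tray's x and y, in the tray for its size; the three sorted cells still stand so in their own wells; all upright within 0.1 rad, let go and at rest (y of small_a_mid in the frame of small_tray between -0.008 and 0.008 m and z of small_a_mid in the frame of small_tray between 0.0303 and 0.0403 m and angle between each of small_a_mid, small_b_mid, medium_a_mid, large_a_mid, kept_small_mid, kept_medium_mid, kept_large_mid's own z axis and vertical below 0.1 rad and (x of small_a_mid in the frame of small_tray between -0.058 and -0.042 m or x of small_a_mid in the frame of small_tray between -0.008 and 0.008 m) and y of small_b_mid in the frame of small_tray between -0.008 and 0.008 m and z of small_b_mid in the frame of small_tray between 0.0303 and 0.0403 m and (x of small_b_mid in the frame of small_tray between -0.058 and -0.042 m or x of small_b_mid in the frame of small_tray between -0.008 and 0.008 m) and y of medium_a_mid in the frame of medium_tray between -0.008 and 0.008 m and z of medium_a_mid in the frame of medium_tray between 0.033 and 0.043 m and x of medium_a_mid in the frame of medium_tray between 0.03 and 0.046 m and y of large_a_mid in the frame of large_tray between -0.008 and 0.008 m and z of large_a_mid in the frame of large_tray between 0.038 and 0.048 m and x of large_a_mid in the frame of large_tray between -0.046 and -0.03 m and y of kept_small_mid in the frame of small_tray between -0.008 and 0.008 m and z of kept_small_mid in the frame of small_tray between 0.0303 and 0.0403 m and x of kept_small_mid in the frame of small_tray between 0.042 and 0.058 m and y of kept_medium_mid in the frame of medium_tray between -0.008 and 0.008 m and z of kept_medium_mid in the frame of medium_tray between 0.033 and 0.043 m and x of kept_medium_mid in the frame of medium_tray between -0.046 and -0.03 m and y of kept_large_mid in the frame of large_tray between -0.008 and 0.008 m and z of kept_large_mid in the frame of large_tray between 0.038 and 0.048 m and x of kept_large_mid in the frame of large_tray between 0.03 and 0.046 m and linear speed of each of small_a, small_b, medium_a, large_a below 0.02 m/s and angular speed of each of small_a, small_b, medium_a, large_a below 0.2 rad/s); the robot touches nothing.
It fails at once if a cell falls over (leans more than 0.6 rad) (angle between any of small_a_mid, small_b_mid, medium_a_mid, large_a_mid, kept_small_mid, kept_medium_mid, kept_large_mid's own z axis and vertical above 0.6 rad).
It fails at once if an already sorted cell is taken or pushed out of its well (moves more than 20 mm) (distance of any of kept_small_mid, kept_medium_mid, kept_large_mid from where it was at the start of the episode above 0.02 m).
It also fails if it takes over 128 s, if anything falls off the work surface, if the arm or the gripper's body presses on something with over 40 N, if the wrist force passes 120 N, or if a joint passes its speed limit or range.

## Working session

There is one attempt and no reset: what is moved stays moved. The work goes in short steps, Python scripts to look and compute and a tool call to move; the robot and the scene stay as the last step left them, time stands still between calls to the robot, and variables do not carry over. Pictures are saved under pics/ and viewed, at most 14 in all, crops included, and the job is handed in when it is done.

Besides the shell and the picture viewer there is one more tool, called by a JSON object that holds its "fn" and its "kwargs", one argument or row to a line. jog_arm: Moves the arm, as the interface text tells. Its arguments: {"type":"object","properties":{"hand":{"type":"array"},"travel":{"type":"array"},"yaw":{"type":"array"},"grip_force":{"type":"number"}},"required":["hand","travel","yaw"]}

```bash
mkdir -p pics
python3 - <<'E'
from rig import env
import cv2,numpy as np
for n in("scene","top"):
    cv2.imwrite(f"pics/{n}0.png",env.get_image(n)[:,:,::-1])
    c=env.calibration(n);print(n,{k:np.round(v,4).tolist() for k,v in c.items()})
s=env.observe();print(s['time_s'],s['position'],np.round(s['tool_rot'],3).tolist(),s['grip_width'],env.finger_overhang)
E
```

```text
scene {'fx': 475.402, 'fy': 475.402, 'cx': 264.8805, 'cy': 210.5274, 'position': [-0.1945, -0.7239, 0.5242], 'rotation': [[0.7316, -0.2878, 0.6179], [-0.6813, -0.3374, 0.6495], [0.0216, -0.8963, -0.443]]}
top {'fx': 513.4137, 'fy': 513.4137, 'cx': 281.8755, 'cy': 203.5463, 'position': [0.2648, -0.0229, 1.362], 'rotation': [[-0.0171, -0.9864, 0.1637], [-0.9998, 0.0156, -0.0102], [0.0075, -0.1638, -0.9865]]}
0.1 [ 0.15768167 -0.52666453  0.2477803 ] [[0.958, 0.287, -0.0], [0.287, -0.958, 0.001], [0.0, -0.001, -1.0]] 0.08541241889287791 0.017
```

View pics/scene0.png

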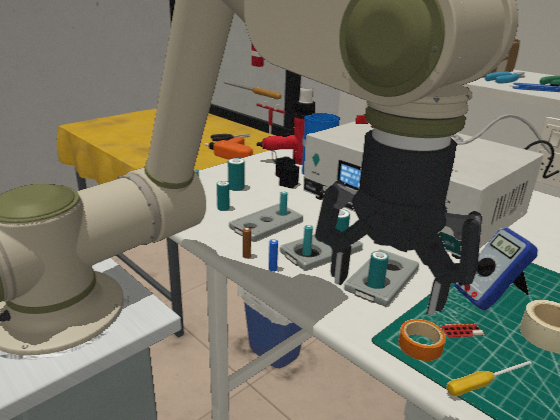

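View pics/top0.png

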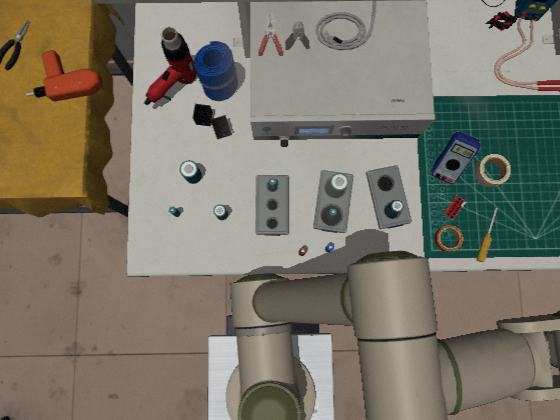

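Candidates in the top view:
- Teal cells on the bench left of the trays: thin (174,211), middle (221,211) and thick (190,170).
- Thin teal cell in the middle (thick-cell) tray, near well: (332,211). This is small_b.
- Look-alikes to leave alone: brown (303,250) and blue (330,247).
- Kept cells: (272,184), (339,181) and (396,207).

Next I measure the cells and trays, with one close crop to check the choice.

```bash
cat > h.py <<'E'
from rig import env
import cv2,numpy as np
def cam(n,s=None):
    c=env.calibration(n);K=(c['fx'],c['fy'],c['cx'],c['cy'])
    if 'hand_eye' in c:
        T=np.eye(4);T[:3,:3]=s['tool_rot'];T[:3,3]=s['position'];T=T@np.array(c['hand_eye']);return K,T[:3,:3],T[:3,3]
    return K,np.array(c['rotation']),np.array(c['position'])
def ray(C,uv,z):
    K,R,p=C;d=R@np.array([(uv[0]-K[2])/K[0],(uv[1]-K[3])/K[1],1]);return p+d*(z-p[2])/d[2]
def proj(C,P):
    K,R,p=C;q=R.T@(np.array(P)-p);return np.array([K[0]*q[0]/q[2]+K[2],K[1]*q[1]/q[2]+K[3]])
def tealmask(im):
    h=cv2.cvtColor(im,cv2.COLOR_RGB2HSV);return cv2.inRange(h,(80,80,25),(97,255,255))
E
python3 - <<'E'
from h import *
im=cv2.imread("pics/top0.png")[:,:,::-1].copy();C=cam("top")
h=cv2.cvtColor(im,cv2.COLOR_RGB2HSV)
# trays: mid grey
g=cv2.inRange(h,(0,0,60),(179,45,165));g[:150]=0;g[245:]=0;g[:,:245]=0;g[:,418:]=0
g=cv2.morphologyEx(g,cv2.MORPH_CLOSE,np.ones((5,5)))
for c in cv2.findContours(g,0,2)[0]:
    if cv2.contourArea(c)>800:
        b=cv2.boxPoints(cv2.minAreaRect(c));P=np.array([ray(C,x,.017)[:2] for x in b])
        print("tray",b.mean(0),P.mean(0).round(4),[np.linalg.norm(P[i]-P[(i+1)%4]).round(4) for i in range(4)],[np.degrees(np.arctan2(*(P[(i+1)%4]-P[i])[::-1])).round(1) for i in range(2)])
m=tealmask(im);m[:150]=0;m[260:]=0;m[:,:150]=0;m[:,415:]=0
for c in cv2.findContours(m,0,2)[0]:
    if cv2.contourArea(c)>8: print("teal",cv2.boundingRect(c))
cr=cv2.resize(im[150:265,150:425],None,fx=2.9,fy=2.9,interpolation=cv2.INTER_CUBIC)
cv2.imwrite("pics/crop0.png",cr[:,:,::-1])
E
```

```text
tray [272. 205.] [ 0.4852 -0.0105] [np.float64(0.0911), np.float64(0.1614), np.float64(0.0894), np.float64(0.1613)] [np.float64(-90.9), np.float64(178.9)]
tray [361.28918 206.5633 ] [ 0.4778 -0.2477] [np.float64(0.268), np.float64(0.2115), np.float64(0.2613), np.float64(0.2105)] [np.float64(-86.8), np.float64(-179.4)]
teal (330, 209, 7, 6)
teal (169, 207, 11, 10)
teal (214, 205, 14, 15)
teal (385, 200, 17, 16)
teal (269, 178, 7, 9)
teal (181, 165, 20, 18)
```

View pics/crop0.png

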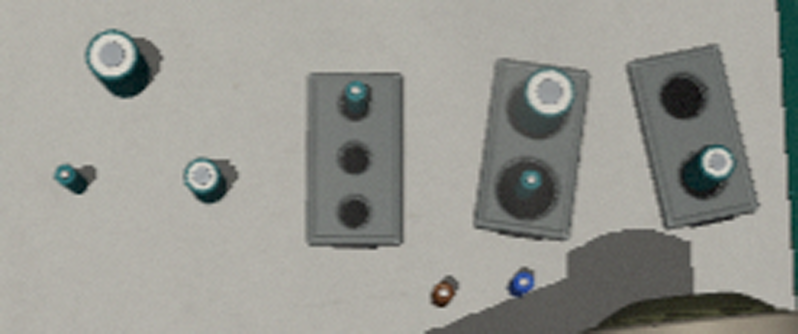

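The crop confirms the choice: small_b is at crop (531,179), in the near well of the middle tray. Brown (443,292) and blue (522,283) are outside the trays.

Run:
```python
from h import *
C=cam("top");f=lambda u:(u[0]/2.9+150-.3,u[1]/2.9+150-.3)
for n,u,z in(("large_a",(113,53),.08),("medium_a",(203,176),.07),("small_a",(66,174),.066),("small_b",(531,179),.07),("keptL",(550,92),.084),("keptM",(716,161),.074),("keptS",(356,90),.07),("brown",(443,290),.066),("blue",(522,280),.066)):
    print(n,ray(C,f(u),z)[:2].round(4))
for n,q in(("S",[(308,73),(404,73),(403,246),(308,245)]),("L",[(498,59),(590,71),(570,239),(474,226)]),("M",[(627,62),(718,45),(758,210),(667,228)])):
    P=np.array([ray(C,f(u),.017)[:2] for u in q]);c=P.mean(0);ax=P[0]+P[1]-P[2]-P[3];ax/=np.linalg.norm(ax)
    print(n,c.round(4),"yaw",np.degrees(np.arctan2(ax[1],ax[0])).round(1),[np.linalg.norm(P[i]-P[(i+1)%4]).round(3) for i in range(4)],"wells",[(d,(c+d*ax).round(4)) for d in((-.05,0,.05) if n=="S" else(-.038,.038))])
```

```text
large_a [0.5734 0.2006]
medium_a [0.464  0.1222]
small_a [0.4683 0.243 ]
small_b [ 0.4567 -0.1655]
keptL [ 0.5315 -0.1832]
keptM [ 0.4695 -0.3281]
keptS [ 0.5389 -0.013 ]
brown [ 0.361  -0.0861]
blue [ 0.3686 -0.1552]
S [ 0.4862 -0.0115] yaw -1.0 [np.float64(0.089), np.float64(0.161), np.float64(0.086), np.float64(0.16)] wells [(-0.05, array([ 0.4362, -0.0107])), (0, array([ 0.4862, -0.0115])), (0.05, array([ 0.5362, -0.0124]))]
L [ 0.4934 -0.1743] yaw -9.3 [np.float64(0.086), np.float64(0.158), np.float64(0.088), np.float64(0.157)] wells [(-0.038, array([ 0.4559, -0.1681])), (0.038, array([ 0.5309, -0.1804]))]
M [ 0.5027 -0.3212] yaw 10.6 [np.float64(0.087), np.float64(0.157), np.float64(0.085), np.float64(0.158)] wells [(-0.038, array([ 0.4653, -0.3281])), (0.038, array([ 0.54  , -0.3142]))]
```

{"fn": "jog_arm", "kwargs": {
  "hand": [0.085,0.085,0.085,0.085,0.085],
  "travel": [
    [0.06,0.058,0],
    [0.06,0.058,0],
    [0.06,0.058,0],
    [0.06,0.058,0],
    [0.03,0.05,0]
  ],
  "yaw": [-0.073,-0.073,-0.073,-0.073,0],
  "grip_force": 40
}}

```text
time_s: 0.72
position: [0.3688, -0.3015, 0.248]
tool_rot: [[1.0, -0.002, -0.0], [-0.002, -1.0, 0.0], [-0.0, -0.0, -1.0]]
ft_force: [0.8, -0.1, -0.2]
grip_width: 0.0851
gripper_force: 0.0
```

```bash
cat > look.py <<'E'
from h import *
import sys
s=env.observe();im=env.get_image("wrist")
cv2.imwrite(sys.argv[1],im[:,:,::-1]);np.savez(sys.argv[1]+".npz",R=s['tool_rot'],p=s['position'])
C=cam("wrist",s)
print(s['time_s'],s['position'].round(4),np.round(s['tool_rot'],3).tolist(),s['grip_width'],"cam",C[2].round(3),C[1].round(2).tolist())
for n,P in(("keptM",(.467,-.328,.074)),("wellM",(.54,-.3142,.017)),("smallb",(.4563,-.1668,.07)),("keptL",(.531,-.182,.084)),("wS1",(.4362,-.0107,.017)),("wS2",(.4862,-.0115,.017)),("la",(.5734,.2006,.08)),("ma",(.464,.122,.07)),("sa",(.468,.243,.066))):
    u=proj(C,P)
    if abs(u[0]-280)<300 and abs(u[1]-210)<230:print(n,u.round(1))
E
python3 look.py pics/w1.png
```

```text
0.725 [ 0.3688 -0.3015  0.248 ] [[1.0, -0.002, -0.0], [-0.002, -1.0, 0.0], [-0.0, -0.0, -1.0]] 0.08513812060553713 cam [ 0.441 -0.303  0.374] [[-0.0, -0.96, -0.28], [-1.0, 0.0, -0.0], [0.0, 0.28, -0.96]]
keptM [311.3  88.9]
wellM [294.5  16.4]
smallb [134.9 101.8]
keptL [133.4   2.9]
wS1 [ 16.9 123.8]
wS2 [ 6.3 74.5]
```

View pics/w1.png

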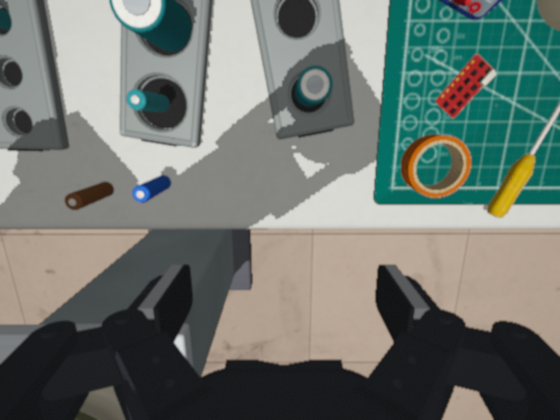

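The wrist view from above the trays shows:
- small_b's cap at (136,98), with its well around (161,103).
- The free middle well at (297,17).
- The small-tray wells at (11,72) and (19,121).

All of these are within a few pixels of the predictions.

Run:
```python
from h import *
d=np.load("pics/w1.png.npz");C=cam("wrist",{'tool_rot':d['R'],'position':d['p']})
for n,u,z in(("smallb",(136,98.5),.07),("wellL",(161,103),.017),("wellM",(297,17),.017),("keptM",(316,81),.074),("wS1",(19,121),.017),("wS2",(11,72),.017)):
    print(n,ray(C,u,z)[:2].round(4))
```

```text
smallb [ 0.4591 -0.1682]
wellL [ 0.4578 -0.1711]
wellM [ 0.5394 -0.3167]
keptM [ 0.4735 -0.332 ]
wS1 [ 0.4392 -0.0137]
wS2 [ 0.4886 -0.017 ]
```

{"fn": "jog_arm", "kwargs": {
  "hand": [0.085,0.085,0.085,0.085,0.085],
  "travel": [
    [0.022,0.034,-0.02],
    [0.022,0.034,-0.02],
    [0.022,0.034,-0.02],
    [0.022,0.032,-0.02],
    [0,0,0]
  ],
  "yaw": [0,0,0,0,0]
}}

```text
time_s: 1.4
position: [0.4556, -0.167, 0.1669]
tool_rot: [[1.0, 0.002, -0.003], [0.002, -1.0, 0.002], [-0.003, -0.002, -1.0]]
ft_force: [-0.0, -0.6, 0.4]
grip_width: 0.0847
gripper_force: 0.0
```

```bash
python3 look.py pics/w2.png
```

```text
1.4 [ 0.4556 -0.167   0.1669] [[1.0, 0.002, -0.003], [0.002, -1.0, 0.002], [-0.003, -0.002, -1.0]] 0.0847394235422547 cam [ 0.528 -0.168  0.293] [[0.0, -0.96, -0.29], [-1.0, -0.0, 0.0], [-0.0, 0.29, -0.96]]
keptM [503.7 207. ]
wellM [459. 104.]
smallb [281.4 218.5]
keptL [305.3 113.5]
wS1 [113.5 221.1]
wS2 [105.8 167.2]
```

View pics/w2.png

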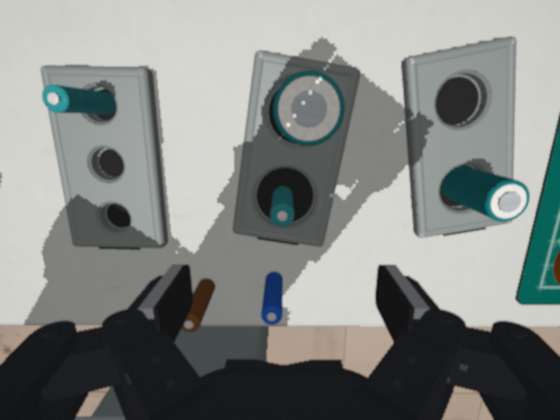

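This view covers all three trays:
- small_b cap: (282,213).
- Wells: thick near (286,196), middle far (461,101), thin middle (108,163) and thin near (118,216).
- Kept caps: (309,108), (508,200) and (57,98).

Run:
```python
from h import *
d=np.load("pics/w2.png.npz");C=cam("wrist",{'tool_rot':d['R'],'position':d['p']})
for n,u,z in(("smallb",(282,213),.07),("keptL",(309,108),.084),("keptM",(508,200),.074),("keptS",(57,98),.07),("wellL",(285,196),.017),("wellM",(461,101),.017),("wS2",(107,163),.017),("wS1",(118,216),.017)):
    print(n,ray(C,u,z)[:2].round(4))
for n,q in(("S",[(42,66),(149,68),(166,248),(74,249)]),("L",[(258,51),(359,70),(325,247),(234,233)])):
    P=np.array([ray(C,u,.017)[:2] for u in q]);c=P.mean(0);ax=P[0]+P[1]-P[2]-P[3];ax/=np.linalg.norm(ax)
    print(n,c.round(4),np.degrees(np.arctan2(ax[1],ax[0])).round(1),[np.linalg.norm(P[i]-P[(i+1)%4]).round(3) for i in range(4)])
```

```text
smallb [ 0.4606 -0.1673]
keptL [ 0.5344 -0.1843]
keptM [ 0.4722 -0.33  ]
keptS [ 0.5406 -0.0162]
wellL [ 0.4607 -0.1697]
wellM [ 0.5424 -0.3155]
wS2 [ 0.4899 -0.0131]
wS1 [ 0.4411 -0.0156]
S [ 0.488  -0.0144] -1.2 [np.float64(0.086), np.float64(0.157), np.float64(0.088), np.float64(0.16)]
L [ 0.4953 -0.1766] -8.6 [np.float64(0.083), np.float64(0.156), np.float64(0.087), np.float64(0.157)]
```

{"fn": "jog_arm", "kwargs": {
  "hand": [0.06,0.05,0.05,0.05,0.05],
  "travel": [
    [0.002,0,-0.04],
    [0,0,-0.04],
    [0,0,-0.037],
    [0,0,0],
    [0,0,0]
  ],
  "yaw": [0,0,0,0,0],
  "grip_force": 30
}}

```text
time_s: 2.08
position: [0.4579, -0.1701, 0.0528]
tool_rot: [[1.0, -0.002, 0.002], [-0.002, -1.0, -0.001], [0.002, 0.001, -1.0]]
ft_force: [-0.0, 0.1, -0.2]
grip_width: 0.0498
gripper_force: 0.0
```

{"fn": "jog_arm", "kwargs": {
  "hand": [0.012,0.012,0.012,0.012,0.012],
  "travel": [
    [0,0,0],
    [0,0,0],
    [0,0,0],
    [0,0,0],
    [0,0,0]
  ],
  "yaw": [0,0,0,0,0]
}}

```text
time_s: 2.7
position: [0.4579, -0.1695, 0.0525]
tool_rot: [[1.0, -0.001, 0.002], [-0.001, -1.0, -0.001], [0.002, 0.001, -1.0]]
ft_force: [-1.1, -0.1, 7.7]
grip_width: 0.0172
gripper_force: 29.1
```

{"fn": "jog_arm", "kwargs": {
  "hand": [0.012,0.012,0.012,0.012,0.012],
  "travel": [
    [0,0,0.025],
    [0,0,0.035],
    [0.01,0.04,0],
    [0.01,0.04,0],
    [0.01,0.04,0]
  ],
  "yaw": [0,0,0,0,0]
}}

```text
time_s: 3.32
position: [0.4877, -0.048, 0.1119]
tool_rot: [[1.0, -0.001, 0.001], [-0.001, -1.0, -0.0], [0.001, 0.0, -1.0]]
ft_force: [1.0, -0.6, -0.2]
grip_width: 0.0177
gripper_force: 29.4
```

{"fn": "jog_arm", "kwargs": {
  "hand": [0.012,0.012,0.012,0.012,0.012],
  "travel": [
    [0,0.036,0],
    [0,0,0],
    [0,0,-0.02],
    [0,0,0],
    [0,0,0]
  ],
  "yaw": [0,0,0,0,0]
}}

```text
time_s: 3.95
position: [0.4877, -0.0138, 0.0919]
tool_rot: [[1.0, -0.002, 0.001], [-0.002, -1.0, -0.0], [0.001, 0.0, -1.0]]
ft_force: [-0.1, -0.8, 0.3]
grip_width: 0.0175
gripper_force: 29.5
```

```bash
python3 look.py pics/w3.png
```

```text
3.95 [ 0.4877 -0.0138  0.0919] [[1.0, -0.002, 0.001], [-0.002, -1.0, -0.0], [0.001, 0.0, -1.0]] 0.01749073322926677 cam [ 0.56  -0.015  0.218] [[-0.0, -0.96, -0.28], [-1.0, 0.0, -0.0], [0.0, 0.28, -0.96]]
smallb [560.4 316.3]
wS1 [277.2 296.6]
wS2 [277.9 231.8]
ma [ 29.2 304.5]
```

View pics/w3.png

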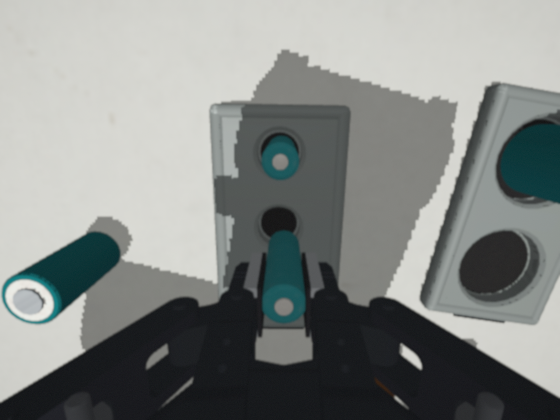

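The held cell's cap is at (285,306) and the target well at about (279,224). The kept cap is at (280,162).

Run:
```python
from h import *
d=np.load("pics/w3.png.npz");C=cam("wrist",{'tool_rot':d['R'],'position':d['p']})
for n,u,z in(("cap",(285,306),.1094),("well",(279.5,224),.017),("well3",(280,147),.017),("keptS",(280,162),.07),("ma",(28,300),.07),("wellL",(499,265),.017)):
    print(n,ray(C,u,z)[:2].round(4))
c=[ray(C,u,.017)[:2] for u in((212,105),(350,107))];print(c)
```

```text
cap [ 0.4886 -0.0158]
well [ 0.4918 -0.0126]
well3 [ 0.5431 -0.0132]
keptS [ 0.5405 -0.0136]
ma [0.4667 0.122 ]
wellL [ 0.4612 -0.1673]
[array([0.56820865, 0.02813091]), array([ 0.56701572, -0.05591505])]
```

{"fn": "jog_arm", "kwargs": {
  "hand": [0.012,0.012,0.012,0.012,0.012],
  "travel": [
    [0.0025,0.0015,0],
    [0,0,-0.02],
    [0,0,-0.01],
    [0,0,-0.0085],
    [0,0,0]
  ],
  "yaw": [0,0,0,0,0]
}}

```text
time_s: 4.62
position: [0.4901, -0.0116, 0.0527]
tool_rot: [[1.0, -0.001, -0.0], [-0.001, -1.0, 0.0], [-0.0, -0.0, -1.0]]
ft_force: [0.5, -0.7, -0.4]
grip_width: 0.0176
gripper_force: 29.9
```

{"fn": "jog_arm", "kwargs": {
  "hand": [0.02,0.03,0.045,0.045,0.045],
  "travel": [
    [0,0,0],
    [0,0,0],
    [0,0,0],
    [0,0,0.02],
    [0,0,0.04]
  ],
  "yaw": [0,0,0,0,0]
}}

```text
time_s: 5.25
position: [0.4893, -0.0115, 0.1126]
tool_rot: [[1.0, -0.001, -0.003], [-0.001, -1.0, 0.001], [-0.003, -0.001, -1.0]]
ft_force: [-0.3, 0.0, 0.4]
grip_width: 0.0451
gripper_force: 0.0
```

{"fn": "jog_arm", "kwargs": {
  "hand": [0.06,0.085,0.085,0.085,0.085],
  "travel": [
    [0,0,0.04],
    [0,0,0.02],
    [0,0.03,0],
    [0,0.03,0],
    [0,0.03,0]
  ],
  "yaw": [0,0,0,0,0]
}}

```text
time_s: 5.88
position: [0.4898, 0.0792, 0.1729]
tool_rot: [[1.0, -0.001, 0.0], [-0.001, -1.0, 0.0], [0.0, -0.0, -1.0]]
ft_force: [0.7, -0.7, 0.0]
grip_width: 0.0849
gripper_force: 0.0
```

{"fn": "jog_arm", "kwargs": {
  "hand": [0.085,0.085,0.085,0.085,0.085],
  "travel": [
    [0,0.03,0],
    [0,0.03,0],
    [0,0.02,0],
    [0,0,0],
    [0,0,0]
  ],
  "yaw": [0,0,0,0,0]
}}

```text
time_s: 6.5
position: [0.4899, 0.1578, 0.1728]
tool_rot: [[1.0, -0.001, -0.0], [-0.001, -1.0, -0.0], [-0.0, 0.0, -1.0]]
ft_force: [-0.3, 0.1, 0.1]
grip_width: 0.085
gripper_force: 0.0
```

```bash
python3 look.py pics/w4.png
```

```text
6.5 [0.4899 0.1578 0.1728] [[1.0, -0.001, -0.0], [-0.001, -1.0, -0.0], [-0.0, 0.0, -1.0]] 0.08503671115656894 cam [0.562 0.157 0.299] [[0.0, -0.96, -0.28], [-1.0, 0.0, -0.0], [0.0, 0.28, -0.96]]
wS1 [454.2 253.5]
wS2 [463.3 204.1]
la [216.3 101.3]
ma [326.8 248.7]
sa [174.7 242.1]
```

View pics/w4.png

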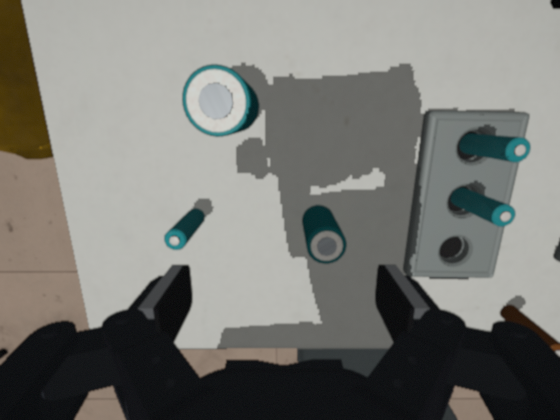

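small_b stands in the middle well, with its cap at (505,216). The free near well is at (454,248). The loose caps are at large (216,101), small_a (175,240) and medium (326,246).

Run:
```python
from h import *
d=np.load("pics/w4.png.npz");C=cam("wrist",{'tool_rot':d['R'],'position':d['p']})
for n,u,z in(("la",(216,100),.08),("ma",(326,246),.07),("sa",(175,240),.066),("wS1",(454,248),.017),("smallb",(505,215.5),.07),("keptS",(517,150),.07)):
    print(n,ray(C,u,z)[:2].round(4))
```

```text
la [0.5742 0.2007]
ma [0.4663 0.1227]
sa [0.4698 0.2426]
wS1 [ 0.4421 -0.0096]
smallb [ 0.4914 -0.0133]
keptS [ 0.5408 -0.0121]
```

{"fn": "jog_arm", "kwargs": {
  "hand": [0.06,0.05,0.05,0.05,0.05],
  "travel": [
    [-0.01,0.042,0],
    [-0.011,0.0425,0],
    [0,0,-0.045],
    [0,0,-0.045],
    [0,0,-0.034]
  ],
  "yaw": [0,0,0,0,0]
}}

```text
time_s: 7.18
position: [0.4688, 0.242, 0.0473]
tool_rot: [[1.0, -0.002, -0.001], [-0.002, -1.0, -0.0], [-0.001, 0.0, -1.0]]
ft_force: [0.5, 0.4, 0.4]
grip_width: 0.0503
gripper_force: 0.0
```

{"fn": "jog_arm", "kwargs": {
  "hand": [0.05,0.012,0.012,0.012,0.012],
  "travel": [
    [0,0,0],
    [0,0,0],
    [0,0,0],
    [0,0,0],
    [0,0,0]
  ],
  "yaw": [0,0,0,0,0]
}}

```text
time_s: 7.8
position: [0.4698, 0.2429, 0.0503]
tool_rot: [[1.0, -0.001, 0.003], [-0.001, -1.0, 0.0], [0.003, -0.0, -1.0]]
ft_force: [-0.8, -2.4, 6.7]
grip_width: 0.0171
gripper_force: 30.7
```

{"fn": "jog_arm", "kwargs": {
  "hand": [0.012,0.012,0.012,0.012,0.012],
  "travel": [
    [0,0,0],
    [0,0,0],
    [0,0,0.03],
    [0,0,0.06],
    [0,0,0.045]
  ],
  "yaw": [0,0,0,0,0]
}}

```text
time_s: 8.43
position: [0.469, 0.2429, 0.1866]
tool_rot: [[1.0, -0.001, 0.002], [-0.001, -1.0, 0.001], [0.002, -0.001, -1.0]]
ft_force: [0.7, 0.2, -0.3]
grip_width: 0.0171
gripper_force: 30.1
```

{"fn": "jog_arm", "kwargs": {
  "hand": [0.012,0.012,0.012,0.012,0.012],
  "travel": [
    [-0.005,-0.042,0],
    [-0.005,-0.042,0],
    [-0.005,-0.042,0],
    [-0.005,-0.042,0],
    [-0.005,-0.042,0]
  ],
  "yaw": [0,0,0,0,0]
}}

```text
time_s: 9.05
position: [0.4436, 0.0316, 0.1844]
tool_rot: [[1.0, -0.001, 0.001], [-0.001, -1.0, -0.0], [0.001, 0.0, -1.0]]
ft_force: [0.2, -0.3, -0.8]
grip_width: 0.017
gripper_force: 30.1
```

{"fn": "jog_arm", "kwargs": {
  "hand": [0.012,0.012,0.012,0.012,0.012],
  "travel": [
    [-0.0045,-0.044,0],
    [0,0,-0.04],
    [0,0,-0.045],
    [0,0,0],
    [0,0,0]
  ],
  "yaw": [0,0,0,0,0]
}}

```text
time_s: 9.68
position: [0.4402, -0.0112, 0.1003]
tool_rot: [[1.0, -0.001, 0.002], [-0.001, -1.0, -0.001], [0.002, 0.001, -1.0]]
ft_force: [1.0, -0.8, -0.6]
grip_width: 0.0171
gripper_force: 30.1
```

```bash
python3 look.py pics/w5.png
```

```text
9.675 [ 0.4402 -0.0112  0.1003] [[1.0, -0.001, 0.002], [-0.001, -1.0, -0.001], [0.002, 0.001, -1.0]] 0.017052901408125536 cam [ 0.512 -0.012  0.227] [[0.0, -0.96, -0.28], [-1.0, -0.0, -0.0], [0.0, 0.28, -0.96]]
smallb [573.7 229.5]
wS1 [280.5 231.2]
wS2 [281.5 160.4]
ma [ 25.7 215.6]
```

View pics/w5.png

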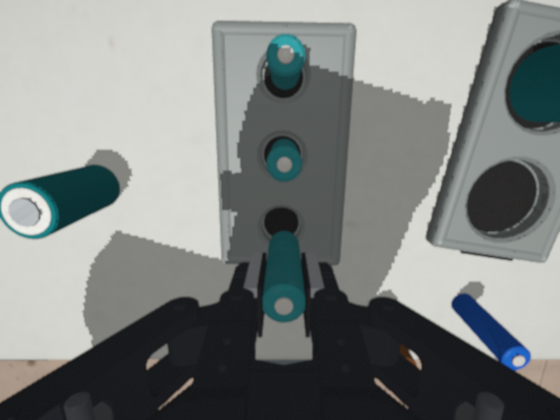

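The held cap is at (284,306) and the near well at (282,223). small_b's cap is at (285,163), centred in its well.

Run:
```python
from h import *
d=np.load("pics/w5.png.npz");C=cam("wrist",{'tool_rot':d['R'],'position':d['p']})
for n,u,z in(("cap",(284,306),.117),("well",(282,223),.017),("well2",(282,153),.017),("smallb",(284.5,163),.07),("keptS",(286,55),.07),("wellL",(505,198),.017)):
    print(n,ray(C,u,z)[:2].round(4))
```

```text
cap [ 0.4405 -0.0129]
well [ 0.4424 -0.0118]
well2 [ 0.4911 -0.0118]
smallb [ 0.4914 -0.0132]
keptS [ 0.5404 -0.0138]
wellL [ 0.4605 -0.1655]
```

{"fn": "jog_arm", "kwargs": {
  "hand": [0.012,0.012,0.012,0.012,0.012],
  "travel": [
    [0.0015,0.0005,0],
    [0,0,-0.025],
    [0,0,-0.012],
    [0,0,-0.009],
    [0,0,0]
  ],
  "yaw": [0,0,0,0,0]
}}

```text
time_s: 10.35
position: [0.4413, -0.0107, 0.053]
tool_rot: [[1.0, -0.001, 0.001], [-0.001, -1.0, -0.0], [0.001, 0.0, -1.0]]
ft_force: [-0.6, -0.3, -0.6]
grip_width: 0.0174
gripper_force: 31.3
```

{"fn": "jog_arm", "kwargs": {
  "hand": [0.02,0.03,0.045,0.045,0.045],
  "travel": [
    [0,0,0],
    [0,0,0],
    [0,0,0],
    [0,0,0.02],
    [0,0,0.04]
  ],
  "yaw": [0,0,0,0,0]
}}

```text
time_s: 10.98
position: [0.4403, -0.0105, 0.1127]
tool_rot: [[1.0, -0.001, -0.003], [-0.001, -1.0, 0.001], [-0.003, -0.001, -1.0]]
ft_force: [1.2, 0.4, -0.2]
grip_width: 0.0452
gripper_force: 0.0
```

{"fn": "jog_arm", "kwargs": {
  "hand": [0.06,0.085,0.085,0.085,0.085],
  "travel": [
    [0,0,0.03],
    [0.008,0.044,0.03],
    [0.008,0.045,0],
    [0.008,0.044,0],
    [0,0,0]
  ],
  "yaw": [0,0,0,0,0]
}}

```text
time_s: 11.6
position: [0.4648, 0.1246, 0.1728]
tool_rot: [[1.0, 0.003, 0.0], [0.003, -1.0, 0.0], [0.0, -0.0, -1.0]]
ft_force: [-0.4, 0.9, 0.0]
grip_width: 0.085
gripper_force: 0.0
```

```bash
python3 look.py pics/w6.png
```

```text
11.6 [0.4648 0.1246 0.1728] [[1.0, 0.003, 0.0], [0.003, -1.0, 0.0], [0.0, -0.0, -1.0]] 0.08502893288856743 cam [0.537 0.123 0.299] [[0.0, -0.96, -0.28], [-1.0, -0.0, -0.0], [0.0, 0.28, -0.96]]
wS1 [423.4 230. ]
wS2 [431.4 178.1]
la [162.4  59.2]
ma [284.8 218.5]
sa [128.6 211.5]
```

View pics/w6.png

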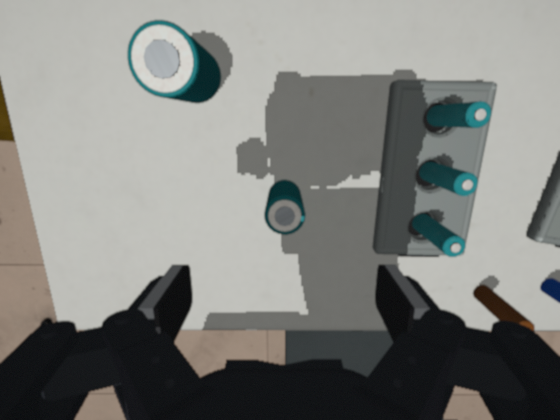

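All three thin cells stand in the small tray, with caps at (480,114), (467,185) and (452,247). Medium's cap is at (285,215), which puts it at about (0.4665, 0.122).

{"fn": "jog_arm", "kwargs": {
  "hand": [0.07,0.06,0.06,0.06,0.06],
  "travel": [
    [0.0015,-0.002,-0.03],
    [0,0,-0.045],
    [0,0,-0.045],
    [0,0,-0.003],
    [0,0,0]
  ],
  "yaw": [0,0,0,0,0],
  "grip_force": 45
}}

```text
time_s: 12.28
position: [0.4671, 0.1198, 0.0509]
tool_rot: [[1.0, -0.002, 0.001], [-0.002, -1.0, -0.0], [0.001, 0.0, -1.0]]
ft_force: [0.2, -0.4, 0.7]
grip_width: 0.0597
gripper_force: 0.0
```

{"fn": "jog_arm", "kwargs": {
  "hand": [0.025,0.025,0.025,0.025,0.025],
  "travel": [
    [0,0,0],
    [0,0,0],
    [0,0,0],
    [0,0,0],
    [0,0,0]
  ],
  "yaw": [0,0,0,0,0]
}}

```text
time_s: 12.9
position: [0.4672, 0.1205, 0.0513]
tool_rot: [[1.0, -0.001, 0.003], [-0.001, -1.0, 0.0], [0.003, -0.0, -1.0]]
ft_force: [-0.5, 0.7, 7.9]
grip_width: 0.0308
gripper_force: 44.0
```

{"fn": "jog_arm", "kwargs": {
  "hand": [0.025,0.025,0.025,0.025,0.025],
  "travel": [
    [0,0,0],
    [0,0,0.02],
    [0,0,0.05],
    [0,0,0.055],
    [0,0,0.015]
  ],
  "yaw": [0,0,0,0,0]
}}

```text
time_s: 13.52
position: [0.4673, 0.1205, 0.1939]
tool_rot: [[1.0, -0.001, 0.007], [-0.001, -1.0, 0.0], [0.007, -0.0, -1.0]]
ft_force: [-0.2, 0.4, -1.9]
grip_width: 0.0307
gripper_force: 44.8
```

{"fn": "jog_arm", "kwargs": {
  "hand": [0.025,0.025,0.025,0.025,0.025],
  "travel": [
    [0.007,-0.04,0],
    [0.007,-0.04,0],
    [0.007,-0.04,0],
    [0.007,-0.04,0],
    [0.007,-0.04,0]
  ],
  "yaw": [0,0,0,0,0]
}}

```text
time_s: 14.15
position: [0.5014, -0.0809, 0.1906]
tool_rot: [[1.0, -0.001, 0.001], [-0.001, -1.0, -0.0], [0.001, 0.0, -1.0]]
ft_force: [0.8, 0.6, -0.6]
grip_width: 0.0311
gripper_force: 44.9
```

{"fn": "jog_arm", "kwargs": {
  "hand": [0.025,0.025,0.025,0.025,0.025],
  "travel": [
    [0.007,-0.04,0],
    [0.007,-0.04,0],
    [0.007,-0.04,0],
    [0.007,-0.04,0],
    [0.007,-0.04,0]
  ],
  "yaw": [0,0,0,0,0]
}}

```text
time_s: 14.78
position: [0.5364, -0.2808, 0.1906]
tool_rot: [[1.0, -0.001, 0.001], [-0.001, -1.0, -0.0], [0.001, 0.0, -1.0]]
ft_force: [-0.1, -0.6, -1.2]
grip_width: 0.0312
gripper_force: 44.9
```

{"fn": "jog_arm", "kwargs": {
  "hand": [0.025,0.025,0.025,0.025,0.025],
  "travel": [
    [0.003,-0.036,0],
    [0,0,-0.04],
    [0,0,-0.045],
    [0,0,0],
    [0,0,0]
  ],
  "yaw": [0,0,0,0,0]
}}

```text
time_s: 15.4
position: [0.5402, -0.3161, 0.1071]
tool_rot: [[1.0, -0.001, 0.002], [-0.001, -1.0, -0.002], [0.002, 0.002, -1.0]]
ft_force: [-0.3, -0.1, -0.4]
grip_width: 0.0308
gripper_force: 44.9
```

```bash
python3 look.py pics/w7.png
```

```text
15.4 [ 0.5402 -0.3161  0.1071] [[1.0, -0.001, 0.002], [-0.001, -1.0, -0.002], [0.002, 0.002, -1.0]] 0.03075154442355234 cam [ 0.612 -0.317  0.234] [[0.0, -0.96, -0.28], [-1.0, 0.0, -0.0], [0.0, 0.28, -0.96]]
keptM [300.1 364.3]
wellM [278.5 223.1]
smallb [ 47.2 373.9]
keptL [ 27.2 279.3]
```

View pics/w7.png

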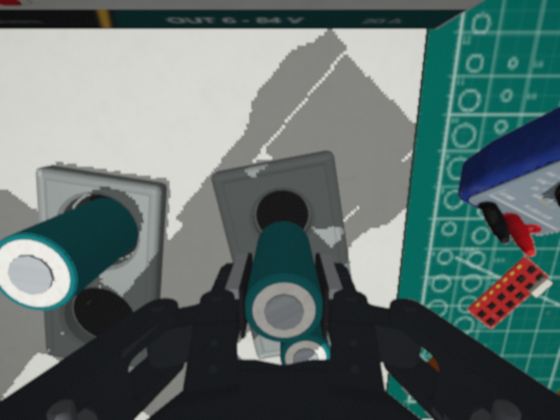

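The held cap is at (284,310) and the well at (283,214), with its rim from 256 to 310.

Run:
```python
from h import *
d=np.load("pics/w7.png.npz");C=cam("wrist",{'tool_rot':d['R'],'position':d['p']})
for n,u,z in(("cap",(284,310),.126),("well",(283,214),.017),("top",(283,188),.017),("l",(256,214),.017),("r",(310,214),.017)):
    print(n,ray(C,u,z)[:2].round(4))
P=[ray(C,u,.017)[:2] for u in((213,174),(333,152))];m=(P[0]+P[1])/2;n=P[0]-P[1];L=np.linalg.norm(n);n/=L;print(L,m-.042*np.array([n[1],-n[0]]))
```

```text
cap [ 0.5401 -0.3177]
well [ 0.5469 -0.3175]
top [ 0.5661 -0.3175]
l [ 0.547 -0.298]
r [ 0.5469 -0.337 ]
0.08411646363942847 [ 0.54221381 -0.3177686 ]
```

{"fn": "jog_arm", "kwargs": {
  "hand": [0.025,0.025,0.025,0.025,0.025],
  "travel": [
    [0.003,0.0005,0],
    [0,0,-0.03],
    [0,0,-0.012],
    [0,0,-0.009],
    [0,0,0]
  ],
  "yaw": [0,0,0,0,0]
}}

```text
time_s: 16.08
position: [0.543, -0.3155, 0.0549]
tool_rot: [[1.0, -0.001, 0.002], [-0.001, -1.0, -0.001], [0.002, 0.001, -1.0]]
ft_force: [-0.2, 0.4, 1.8]
grip_width: 0.0313
gripper_force: 45.9
```

{"fn": "jog_arm", "kwargs": {
  "hand": [0.036,0.045,0.06,0.06,0.06],
  "travel": [
    [0,0,0],
    [0,0,0],
    [0,0,0],
    [0,0,0.02],
    [0,0,0.04]
  ],
  "yaw": [0,0,0,0,0]
}}

```text
time_s: 16.7
position: [0.5418, -0.3147, 0.1131]
tool_rot: [[1.0, -0.001, -0.003], [-0.001, -1.0, 0.002], [-0.003, -0.002, -1.0]]
ft_force: [1.0, 0.0, 0.5]
grip_width: 0.06
gripper_force: 0.0
```

{"fn": "jog_arm", "kwargs": {
  "hand": [0.06,0.085,0.085,0.085,0.085],
  "travel": [
    [0,0,0.05],
    [0,0.04,0.02],
    [0,0.04,0],
    [0,0.04,0],
    [0,0.02,0]
  ],
  "yaw": [0,0,0,0,0]
}}

```text
time_s: 17.32
position: [0.5424, -0.1735, 0.1841]
tool_rot: [[1.0, 0.0, 0.0], [0.0, -1.0, -0.0], [0.0, 0.0, -1.0]]
ft_force: [-0.5, -0.9, 0.4]
grip_width: 0.0851
gripper_force: 0.0
```

{"fn": "jog_arm", "kwargs": {
  "hand": [0.085,0.085,0.085,0.085,0.085],
  "travel": [
    [0.003,0.045,0],
    [0.003,0.045,0],
    [0.003,0.045,0],
    [0.003,0.045,0],
    [0.003,0.045,0]
  ],
  "yaw": [0,0,0,0,0]
}}

```text
time_s: 17.95
position: [0.5578, 0.0508, 0.1838]
tool_rot: [[1.0, -0.002, 0.0], [-0.002, -1.0, -0.0], [0.0, 0.0, -1.0]]
ft_force: [-0.9, -0.5, -0.1]
grip_width: 0.0849
gripper_force: 0.0
```

{"fn": "jog_arm", "kwargs": {
  "hand": [0.085,0.085,0.085,0.085,0.085],
  "travel": [
    [0.003,0.045,0],
    [0.003,0.045,0],
    [0.003,0.045,0],
    [0.003,0.015,0],
    [0,0,0]
  ],
  "yaw": [0,0,0,0,0]
}}

```text
time_s: 18.58
position: [0.5697, 0.1998, 0.1835]
tool_rot: [[1.0, -0.0, -0.0], [-0.0, -1.0, -0.0], [-0.0, 0.0, -1.0]]
ft_force: [0.0, 0.2, 1.0]
grip_width: 0.0849
gripper_force: 0.0
```

```bash
python3 look.py pics/w8.png
```

```text
18.575 [0.5697 0.1998 0.1835] [[1.0, -0.0, -0.0], [-0.0, -1.0, -0.0], [-0.0, 0.0, -1.0]] 0.08485506115430792 cam [0.642 0.199 0.31 ] [[0.0, -0.96, -0.28], [-1.0, -0.0, -0.0], [0.0, 0.28, -0.96]]
wS1 [476.3 317.6]
wS2 [485.5 276. ]
la [280.4 212.5]
ma [368.5 326.6]
sa [233.7 320. ]
```

View pics/w8.png

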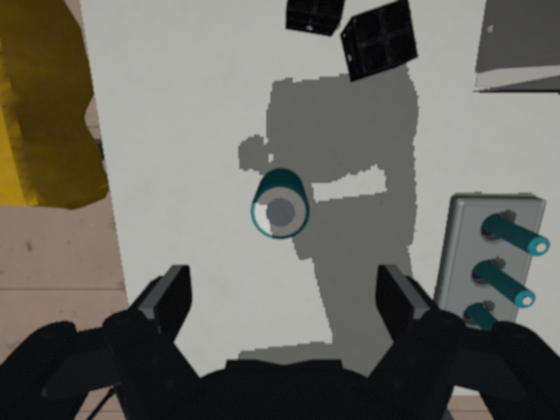

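Large's cap is at (281,210), about (0.5745, 0.2005). The fingers fall on clear bench on both sides.

{"fn": "jog_arm", "kwargs": {
  "hand": [0.085,0.085,0.085,0.085,0.085],
  "travel": [
    [0.0045,0.001,-0.04],
    [0,0,-0.045],
    [0,0,-0.04],
    [0,0,-0.008],
    [0,0,0]
  ],
  "yaw": [0,0,0,0,0],
  "grip_force": 70
}}

```text
time_s: 19.25
position: [0.5746, 0.2, 0.0516]
tool_rot: [[1.0, -0.002, 0.001], [-0.002, -1.0, -0.0], [0.001, 0.0, -1.0]]
ft_force: [-0.6, -0.5, 0.9]
grip_width: 0.0853
gripper_force: 0.0
```

{"fn": "jog_arm", "kwargs": {
  "hand": [0.038,0.038,0.038,0.038,0.038],
  "travel": [
    [0,0,0],
    [0,0,0],
    [0,0,0],
    [0,0,0],
    [0,0,0]
  ],
  "yaw": [0,0,0,0,0]
}}

```text
time_s: 19.88
position: [0.5745, 0.2011, 0.0523]
tool_rot: [[1.0, -0.001, 0.003], [-0.001, -1.0, 0.0], [0.003, -0.0, -1.0]]
ft_force: [-1.3, 0.9, 6.3]
grip_width: 0.0444
gripper_force: 70.9
```

{"fn": "jog_arm", "kwargs": {
  "hand": [0.038,0.038,0.038,0.038,0.038],
  "travel": [
    [0,0,0],
    [0,0,0.015],
    [0,0,0.045],
    [0,0,0.05],
    [0,0,0.035]
  ],
  "yaw": [0,0,0,0,0]
}}

```text
time_s: 20.5
position: [0.5739, 0.2009, 0.199]
tool_rot: [[1.0, -0.001, 0.002], [-0.001, -1.0, 0.0], [0.002, -0.0, -1.0]]
ft_force: [-0.3, -1.1, -3.0]
grip_width: 0.0445
gripper_force: 72.3
```

{"fn": "jog_arm", "kwargs": {
  "hand": [0.038,0.038,0.038,0.038,0.038],
  "travel": [
    [-0.0115,-0.037,0],
    [-0.0115,-0.037,0],
    [-0.0115,-0.037,0],
    [-0.0115,-0.037,0],
    [-0.0115,-0.037,0]
  ],
  "yaw": [0,0,0,0,0]
}}

```text
time_s: 21.12
position: [0.5157, 0.0148, 0.1966]
tool_rot: [[1.0, -0.001, 0.0], [-0.001, -1.0, -0.0], [0.0, 0.0, -1.0]]
ft_force: [1.0, -0.1, -3.8]
grip_width: 0.0448
gripper_force: 72.5
```

{"fn": "jog_arm", "kwargs": {
  "hand": [0.038,0.038,0.038,0.038,0.038],
  "travel": [
    [-0.0115,-0.037,0],
    [-0.0115,-0.037,0],
    [-0.0115,-0.037,0],
    [-0.0115,-0.037,0],
    [-0.0115,-0.037,0]
  ],
  "yaw": [0,0,0,0,0]
}}

```text
time_s: 21.75
position: [0.4582, -0.1701, 0.1966]
tool_rot: [[1.0, -0.001, 0.0], [-0.001, -1.0, -0.0], [0.0, 0.0, -1.0]]
ft_force: [0.4, -0.4, -2.7]
grip_width: 0.0446
gripper_force: 72.5
```

{"fn": "jog_arm", "kwargs": {
  "hand": [0.038,0.038,0.038,0.038,0.038],
  "travel": [
    [0,0,-0.03],
    [0,0,-0.03],
    [0,0,-0.02],
    [0,0,0],
    [0,0,0]
  ],
  "yaw": [0,0,0,0,0]
}}

```text
time_s: 22.38
position: [0.4593, -0.1693, 0.117]
tool_rot: [[1.0, -0.001, 0.001], [-0.001, -1.0, -0.001], [0.001, 0.001, -1.0]]
ft_force: [0.3, -0.6, -3.0]
grip_width: 0.0448
gripper_force: 72.7
```

```bash
python3 look.py pics/w9.png
```

```text
22.375 [ 0.4593 -0.1693  0.117 ] [[1.0, -0.001, 0.001], [-0.001, -1.0, -0.001], [0.001, 0.001, -1.0]] 0.04475582692756425 cam [ 0.531 -0.17   0.244] [[0.0, -0.96, -0.28], [-1.0, 0.0, -0.0], [0.0, 0.28, -0.96]]
keptM [555.7 235.8]
wellM [492.3 106.5]
smallb [276.7 250.3]
keptL [306.4 120.2]
wS1 [ 77.3 247.1]
wS2 [ 65.8 183.8]
```

View pics/w9.png

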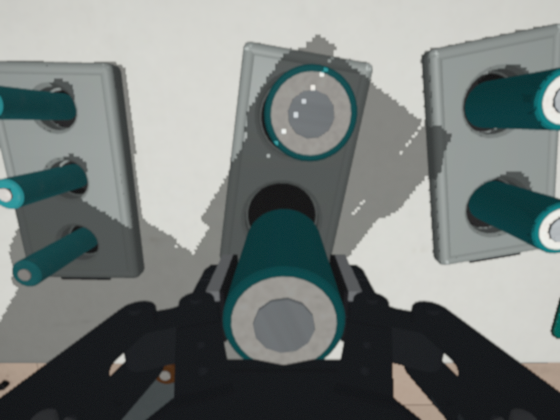

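Both middle cells stand in their wells. The held cap is at (285,319), and the well spans columns 247 to 316 with its far rim at row 183.

Run:
```python
from h import *
d=np.load("pics/w9.png.npz");C=cam("wrist",{'tool_rot':d['R'],'position':d['p']})
for n,u,z in(("cap",(285,319),.145),("well",(281.5,217),.017),("top",(281.5,183),.017),("l",(247,217),.017),("r",(316,217),.017),("keptL",(311,114),.084)):
    print(n,ray(C,u,z)[:2].round(4))
P=[ray(C,u,.017)[:2] for u in((245,44),(371,66))];m=(P[0]+P[1])/2;n=P[0]-P[1];L=np.linalg.norm(n);n/=L;print(L,m-.118*np.array([n[1],-n[0]]))
```

```text
cap [ 0.4616 -0.1713]
well [ 0.4607 -0.1695]
top [ 0.4868 -0.1695]
l [ 0.4607 -0.1434]
r [ 0.4607 -0.1956]
keptL [ 0.5339 -0.1842]
0.08406841306873772 [ 0.4554277  -0.16906974]
```

{"fn": "jog_arm", "kwargs": {
  "hand": [0.038,0.038,0.038,0.038,0.038],
  "travel": [
    [-0.001,0.0015,-0.01],
    [0,0,-0.03],
    [0,0,-0.012],
    [0,0,-0.008],
    [0,0,0]
  ],
  "yaw": [0,0,0,0,0]
}}

```text
time_s: 23.05
position: [0.4583, -0.1678, 0.0564]
tool_rot: [[1.0, -0.001, 0.001], [-0.001, -1.0, -0.001], [0.001, 0.001, -1.0]]
ft_force: [1.1, 0.6, -3.4]
grip_width: 0.0449
gripper_force: 73.1
```

{"fn": "jog_arm", "kwargs": {
  "hand": [0.05,0.06,0.075,0.075,0.075],
  "travel": [
    [0,0,0],
    [0,0,0],
    [0,0,0],
    [0,0,0.02],
    [0,0,0.04]
  ],
  "yaw": [0,0,0,0,0]
}}

```text
time_s: 23.68
position: [0.4574, -0.1673, 0.1156]
tool_rot: [[1.0, -0.001, -0.003], [-0.001, -1.0, 0.002], [-0.003, -0.002, -1.0]]
ft_force: [0.9, 0.2, -0.9]
grip_width: 0.0751
gripper_force: 0.0
```

{"fn": "jog_arm", "kwargs": {
  "hand": [0.075,0.075,0.075,0.075,0.075],
  "travel": [
    [0,0,0.05],
    [0,0,0.05],
    [0,0,0],
    [0,0,0],
    [0,0,0]
  ],
  "yaw": [0,0,0,0,0]
}}

```text
time_s: 24.3
position: [0.4575, -0.1674, 0.2145]
tool_rot: [[1.0, -0.001, -0.002], [-0.001, -1.0, 0.002], [-0.002, -0.002, -1.0]]
ft_force: [-0.5, 1.2, 0.2]
grip_width: 0.075
gripper_force: 0.0
```

```bash
python3 look.py pics/w10.png
```

```text
24.3 [ 0.4575 -0.1674  0.2145] [[1.0, -0.001, -0.002], [-0.001, -1.0, 0.002], [-0.002, -0.002, -1.0]] 0.07501097565463004 cam [ 0.53  -0.169  0.341] [[0.0, -0.96, -0.28], [-1.0, -0.0, 0.0], [-0.0, 0.28, -0.96]]
keptM [466.  193.8]
wellM [431.9 107.8]
smallb [281.3 204.4]
keptL [300.4 117. ]
wS1 [136.5 209.5]
wS2 [130.8 162.8]
```

View pics/w10.png

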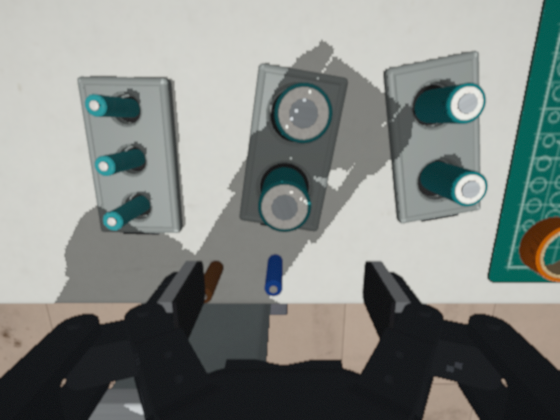

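All seven cells stand in wells. The caps are at S (96,105), (103,165), (113,221); L (303,113), (285,206); M (467,103), (469,187). As a check, the spacings should be 50, 50, 76 and 76 mm along each tray.

Run:
```python
from h import *
d=np.load("pics/w10.png.npz");C=cam("wrist",{'tool_rot':d['R'],'position':d['p']})
r=lambda u,z:ray(C,u,z)[:2]
for n,q,z,y in(("S",[(96,105),(103,165),(113,221)],.07,-1.1),("L",[(303,113),(284.5,206)],.084,-9),("M",[(467,103),(469,187)],.074,10.6)):
    a=np.radians(y);R=np.array([[np.cos(a),np.sin(a)],[-np.sin(a),np.cos(a)]]);P=[r(u,z) for u in q]
    print(n,[p.round(4) for p in P],[(R@(p-P[0])).round(4) for p in P[1:]])
```

```text
S [array([ 0.5405, -0.0153]), array([ 0.4914, -0.013 ]), array([ 0.4406, -0.0138])] [array([-0.0491,  0.0014]), array([-0.0999, -0.0004])]
L [array([ 0.534, -0.184]), array([ 0.4587, -0.1696])] [array([-0.0767,  0.0024])]
M [array([ 0.5419, -0.3163]), array([ 0.473 , -0.3296])] [array([-0.0701, -0.0003])]
```

The spacings fit. A cell on a well floor has at most 5.5 mm of play, inside the 8 mm limit. The gripper is clear.

```bash
python3 -c "
from rig import env
print(env.close_job())"
```

```text
the job is handed in; nothing more can be done
None
```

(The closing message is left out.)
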